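# Open the screw press and draw out the mould

## Robot

A 7-joint arm with a two-finger parallel gripper is mounted at the origin on the work surface. World frame = base frame: x ahead of the robot, y to its left, z up, the work surface at z = 0. Lengths are in m, angles in rad, forces in N, time in s.
With the tool pointing down it reaches from about 0.425 to 0.825 m from the base axis. Payload 3.6 kg.
Tool frame: the origin (TCP) lies midway between the tips of the shut fingers; the grasp point (between the pads) lies 19 mm behind it (arm.hold_point_z is the distance from the TCP to the grasp point, in m); z points along the fingers, y is the direction in which the jaws open and shut (so a half turn about z gives the same grasp; the last joint's range is limited). The gripper opens to 93 mm and grips with 3 to 60 N. Pads are 15 mm wide; open, the fingers measure 128 mm over their backs; the gripper's body (75 mm by 188 mm) begins 65 mm behind the grasp point.
Start: joints at [-1.266, 0.615, -0.013, 1.423, 0.008, 1.103, -0.04], TCP at [0.211, 0.615, 0.219] pointing down, gripper open.
Joint ranges: [-3.12, 3.12], [-0.3, 2.06], [-1.34, 1.32], [0.26, 2.42], [-1.36, 4.5], [0.01, 1.98], [-2.84, 2.84]. Speed limits (rad/s): [2.79, 2.79, 3.14, 3.14, 3.14, 3.14, 3.14].

## Interface

Orientations are given as a 3x3 rotation matrix whose columns are the frame's x, y, z axes.
In Python, from bench import arm gives the robot as it stands.
- The arm moves only by the shell command python3 -m creep 'ROWS' [FORCE]. ROWS is JSON, a list of rows, each an object with "offset": the shift along the world's x, y, z in m, a list of three; "twist": the turn, a rotation vector about the world's x, y, z in rad, a list of three; "claw": the finger opening in m, from 0 to 0.093. A call has 1 to 20 rows; each row shifts and turns the pose as measured when the row begins; what a row does not reach is not made up. A row lasts 1/8 s, in which the tool goes at most 62.5 mm and 10.7 degrees, less where a joint would pass 70% of its speed; a pose out of reach is approached as far as the arm can. A call with a gripper value outside its range is refused whole. The fingers move at their own pace and stop on an object; FORCE is the grip in N (left out, the last holds). Time passes only in rows, so rows that do not move let the fingers close. It gives the time, the measured TCP pose, the force and the opening at its end, in the units of the state.
- arm.state(): the state, without advancing time (a new reading comes with each control period).
- arm.grab_frame(name): name is "scene" or "top" or "wrist"; returns the picture (420x560x3 uint8, blue, green, red); there is no depth.
- arm.get_calibration(name): a dict with "fx", "fy", "cx", "cy" (pixels), "k1" (the pictures are not rectified: a ray, as slopes to the right and down, at radius r is drawn at 1 + k1 r^2 times it, then the intrinsics apply), "world_to_cam" (4x4, takes a point from world to camera coordinates). Camera axes: x right, y down, z forward; pixel columns grow to the right and rows downward; lengths in m; the calibration is good to about 2 mm. A picture is of the moment at which its call begins: read the wrist's pose just before it. get_calibration takes no time and is no camera call; for the wrist camera it gives the pose at the moment of the call.
- arm.sign_off(): hands the job in, once; it reports no verdict.
Trained networks look in the newest picture that a camera, given by its name, has taken for a name from the list of things; names that differ only in an ending like _2 or _b are one class to them, and where a whole thing is asked for, a point or a joint stands for the part that bears it (a point fixed in the world has none). Each returns a list of dicts, best first, with "p" (0 to 1); they miss things now and then, are a little off and sometimes report something else, mostly with a low value. They report only what shows in the picture. A call takes as long as a camera call. They do not tell look-alikes from the thing itself.
- arm.masks_of(camera, label): "region" (420x560 bool, what is visible of it) and "at" ([row, column] in pixels, amid what is visible of it).
- arm.place_of(camera, label): "at" ([row, column] in pixels: a listed point, or the origin of a listed thing).
The state is a dict: "time_s": time; "q": joint angles; "joint_velocities": joint speeds; "effort": joint torques, N m; "tool_pos": TCP position; "tcp_rot": TCP orientation; "contact_force": force on the tool from outside, world axes, zero at the start; "ft_torque": the same for the moment, N m; "finger_gap": finger opening in m.
Only numpy, scipy, OpenCV 4.12 (cv2) and the standard library are available. Lean on these libraries where they do the work, as an engineer would, in place of code of your own. Each camera call takes 0.05 s, during which the arm holds its last target. There are 200 camera calls.

## Task

The press on the worktop is screwed down into the square mould. Wind its handwheel open all the way, counter-clockwise as seen from above, until you feel it come up against its top stop, without forcing it, then ease it back by about a quarter turn so that it does not jam. Then slide the mould along the base by its handle, fully forward against the front stops, let go, and leave the cup and the spoon beside it where they are.

Things in the scene. Friction and masses are not known exactly. Their poses are not given: they have to be found in the camera images.
- press: steel bench-top screw press, fixed. Base plate 250 x 190 mm, 12 mm thick, from 77 mm behind the origin (+x) to 173 mm in front (-x). Origin: at worktop level, straight below the spindle axis. Its own -x is the front, the way the mould slides out; y across, z up. Two runners along the base, tops 22 mm above the worktop, guide the mould with 3.5 mm of play each side
- bridge (a point): middle of the top of the press's bridge, on the spindle axis, 147 mm above the worktop. The bridge is 36 mm deep (along the press's x), 190 mm wide, 22 mm thick, held by two posts 78 mm either side
- front_stops (a point): middle between the tops of the two low front stops at the base's front edge, 22 mm above the worktop; the mould's front wall comes to rest against them after about 115 mm of sliding, its handle arm passing between and above them
- wheel_hub (a point): centre of the black handwheel (rim 124 mm across, 14 mm thick, 3 spokes), on the vertical spindle axis, mid-thickness. Wheel, spindle and plate rise together 20 mm per turn counter-clockwise from above, 1.1 to 1.6 turns in all, to a hard, unmarked stop. About 3 N at the grip turns it; it stays where left; held at the stop, the grip gives 1 mm per 2 N
- spindle_end (a point): end of the spindle in the middle of the hub, on the axis, 14 mm above wheel_hub. The wheel drives it through a springy hub (4 N m per rad): its x axis lies along the wheel's (wheel_hub's) x axis until the wheel is loaded. Pushing the grip round with over 16 N (twist over 0.18 rad) is forcing it; 6 to 10 N is plenty to be sure of the stop
- wheel_grip (a point): centre of the black upright revolving grip standing on the wheel: 20 mm across, 50 mm high (25 mm either way from this point), its axis 44 mm from the spindle axis. It turns freely about its own axis, so a hand can hold it and go round without turning itself. It rises with the wheel
- mould_handle (a point): on the axis of the mould's black upright handle knob (20 mm across, 56 mm high): 26 mm below its top, 62 mm above the worktop, 128 mm in front of the mould's centre. Its axes are the mould's, -x pointing to the front
- mould: loose square steel mould, 100 x 100 mm, 65 mm high, 4 mm wall, open on top, white filling, 0.5 to 0.9 kg, standing on the press's base; an arm to the front carries the handle knob. Origin: centre of its underside. At the start the pressing plate stands down inside its rim, so it cannot slide until the plate is wound up clear
- cup: a white ceramic cup, 72 mm across, 55 mm high, beside the press; origin: centre of its underside
- spoon: a steel spoon 170 mm long lying flat beside the press on the worktop; origin at its middle
There are look-alikes about, which are no part of the job. What is shaped like the mould but orange or pink is not meant.

How it is judged:
On the way, in this order (a step that is already met when the one before it is completed fails the run):
1. the wheel is wound open up to its top stop (within 0.4 mm of height, 6 mm of the grip's way round) (z of wheel_hub in the frame of press above 0.199931 m), for 0.1 s.
2. the wheel is eased back, 2 to 9.5 mm below the stop, before the mould is drawn out (z of wheel_hub in the frame of press between 0.190831 and 0.198331 m and x of mould in the frame of press above -0.03 m), for 0.2 s.
At the end, for the whole second after the job is handed in: the wheel stands 2 to 9.5 mm (a tenth to just under half a turn) below its top stop; the mould sits flat and straight on the base, within about 5 mm of the front stops, at rest (z of wheel_hub in the frame of press between 0.190831 and 0.198331 m and x of mould in the frame of press below -0.11 m and z of mould in the frame of press below 0.016 m and angle between mould's own z axis and vertical below 0.06 rad and angle between the x axis of mould and the x axis of press, either way round below 0.1 rad and linear speed of mould below 0.01 m/s); the robot touches nothing.
It fails at once if the handwheel is forced: its springy hub is twisted by more than 0.2 rad (0.8 N m, 18 N at the grip) (angle between the x axis of wheel_hub and the x axis of spindle_end, either way round above 0.2 rad).
It fails at once if the mould is lifted off the base (z of mould in the frame of press above 0.025 m).
It fails at once if a bystander is shifted by more than 30 mm (distance of any of cup, spoon from where it was at the start of the episode above 0.03 m).
It also fails if it takes over 72 s, if anything falls off the work surface, if the arm or the gripper's body presses on something with over 40 N, if the wrist force passes 120 N, or if a joint passes its speed limit or range.

## Working session

There is one attempt and no reset: what is moved stays moved. The work goes in short steps, Python scripts to look and compute and a shell command to move; the robot and the scene stay as the last step left them, time stands still between calls to the robot, and variables do not carry over. Pictures are saved under pics/ and viewed, about 8 in all and at most 12, crops included, and the job is handed in when it is done.

```bash
mkdir -p pics; ls; cat > h.py <<'E'
import numpy as np, cv2
from bench import arm
def ray(cam,at,c=None):
    c=c or arm.get_calibration(cam); r,q=at
    K=np.array([[c['fx'],0,c['cx']],[0,c['fy'],c['cy']],[0,0,1.]])
    p=cv2.undistortPoints(np.array([[[q,r]]],float),K,np.array([c['k1'],0,0,0.]))[0,0]
    T=np.array(c['world_to_cam']); R=T[:3,:3]
    return -R.T@T[:3,3], R.T@np.array([p[0],p[1],1.])
def at_z(cam,at,z,c=None):
    o,d=ray(cam,at,c); return o+d*(z-o[2])/d[2]
def tri(l):
    A=np.zeros((3,3));b=np.zeros(3)
    for o,d in l:
        d=d/np.linalg.norm(d);P=np.eye(3)-np.outer(d,d);A+=P;b+=P@o
    x=np.linalg.solve(A,b)
    return x,[float(np.linalg.norm((np.eye(3)-np.outer(d,d)/(d@d))@(x-o))) for o,d in l]
def proj(cam,p,c=None):
    c=c or arm.get_calibration(cam);T=np.array(c['world_to_cam']);v=T[:3,:3]@p+T[:3,3]
    x,y=v[:2]/v[2];s=1+c['k1']*(x*x+y*y);return [c['fy']*y*s+c['cy'],c['fx']*x*s+c['cx']]
E
python3 - <<'E'
from h import *
np.set_printoptions(precision=4,suppress=True)
ims=[]
for c in ['scene','top']:
    im=arm.grab_frame(c); cv2.imwrite(f'pics/{c}0.png',im)
    for n in ['press','bridge','front_stops','wheel_hub','spindle_end','wheel_grip','mould_handle','mould','cup','spoon']:
        print(c,n,[(np.round(d['at'],1).tolist(),round(d['p'],2)) for d in arm.place_of(c,n)][:4])
    k=arm.get_calibration(c); T=np.array(k['world_to_cam']); print(-T[:3,:3].T@T[:3,3],k['fx'])
print(arm.state())
E
```

```text
pics
scene press [([287.7, 291.6], 0.7), ([253.0, 332.5], 0.22)]
scene bridge [([239.5, 296.2], 0.75)]
scene front_stops [([244.2, 261.7], 0.93)]
scene wheel_hub [([232.8, 293.5], 0.69)]
scene spindle_end [([224.0, 295.0], 0.92)]
scene wheel_grip [([205.9, 297.8], 0.67)]
scene mould_handle [([309.7, 212.2], 0.71), ([238.4, 266.8], 0.69), ([194.6, 302.0], 0.69), ([271.9, 406.4], 0.59)]
scene mould [([368.2, 226.7], 0.78), ([286.2, 294.1], 0.69), ([259.3, 424.1], 0.62), ([193.3, 268.6], 0.59)]
scene cup [([279.4, 216.9], 0.81)]
scene spoon [([253.3, 331.5], 0.86)]
[1.0346 0.7283 0.7429] 431.97925576972506
top press [([202.2, 226.6], 0.67)]
top bridge [([191.5, 218.5], 0.79), ([148.8, 278.7], 0.52)]
top front_stops [([209.3, 289.1], 0.61)]
top wheel_hub [([190.0, 214.6], 0.66)]
top spindle_end [([187.2, 218.5], 0.74)]
top wheel_grip [([201.8, 230.1], 0.58)]
top mould_handle [([302.9, 325.5], 0.71), ([276.6, 157.6], 0.62), ([203.3, 275.2], 0.61), ([113.5, 240.4], 0.6)]
top mould [([321.4, 173.7], 0.97), ([282.7, 367.4], 0.79), ([149.7, 280.9], 0.61)]
top cup [([147.4, 279.0], 0.83)]
top spoon [([257.9, 236.4], 0.76)]
[0.4188 0.057  1.0555] 402.04936021624246
{'time_s': 1.1, 'q': array([-1.2665,  0.615 , -0.0126,  1.4234,  0.0081,  1.1034, -0.0404]), 'joint_velocities': array([-0.001 ,  0.0009,  0.0005,  0.0019,  0.0002, -0.0009,  0.0004]), 'effort': array([  0.0001, -45.8837,   0.2093, -16.6033,  -0.061 ,   0.0134,
         0.0001]), 'tool_pos': array([0.2111, 0.6147, 0.2186]), 'tcp_rot': array([[-0.9458,  0.3248, -0.0001],
       [ 0.3248,  0.9458, -0.0001],
       [ 0.    , -0.0001, -1.    ]]), 'contact_force': array([0.0546, 0.3768, 0.0996]), 'ft_torque': array([-0.0211,  0.0281,  0.0241]), 'finger_gap': 0.09316778670617266}
```

View pics/scene0.png

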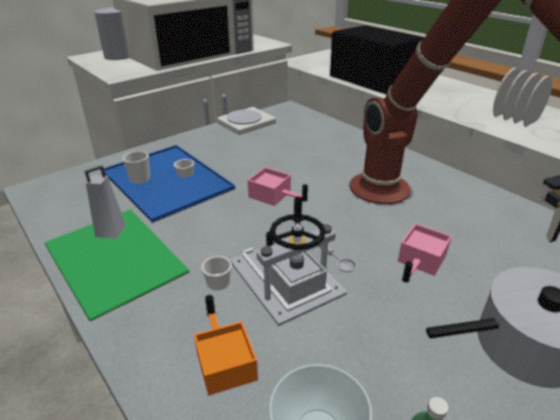

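View pics/top0.png

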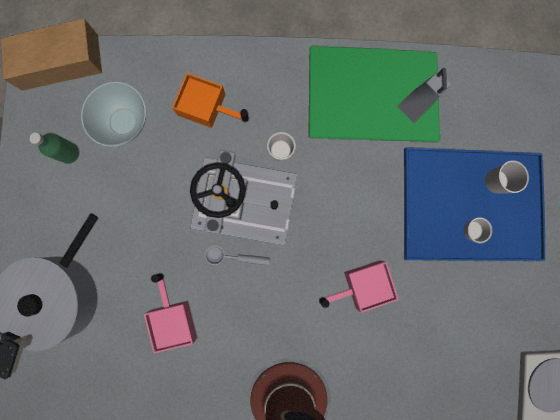

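```bash
python3 - <<'E'
from h import *
np.set_printoptions(precision=4,suppress=True)
S={'bridge':(239.5,296.2),'front_stops':(244.2,261.7),'hub':(232.8,293.5),'sp_end':(224,295),'grip':(205.9,297.8),'handle':(238.4,266.8),'press':(287.7,291.6),'cup':(279.4,216.9),'spoon':(253.3,331.5)}
T={'bridge':(191.5,218.5),'front_stops':(209.3,289.1),'hub':(190,214.6),'sp_end':(187.2,218.5),'grip':(201.8,230.1),'handle':(203.3,275.2),'press':(202.2,226.6),'cup':(147.4,279),'spoon':(257.9,236.4)}
for k in S: print(k,*tri([ray('scene',S[k]),ray('top',T[k])]))
E
```

```text
bridge [0.5241 0.1738 0.1507] [0.002067312572521607, 0.0020673125725216342]
front_stops [0.4962 0.0076 0.0203] [0.0017076474006008078, 0.0017076474006007798]
hub [0.5283 0.1765 0.1728] [0.006921401899047878, 0.006921401899047786]
sp_end [0.5274 0.1698 0.1924] [0.00035416951833654924, 0.00035416951833663787]
grip [0.4947 0.1419 0.2111] [0.0005103012373918008, 0.000510301237391785]
handle [0.5069 0.0443 0.0673] [0.0016999121144692707, 0.0016999121144692614]
press [ 0.5193  0.1671 -0.0048] [0.009266097053221163, 0.009266097053221086]
cup [0.6589 0.0373 0.0129] [0.0005381555171689971, 0.0005381555171691983]
spoon [0.3678 0.1417 0.0063] [0.0015868618663987715, 0.0015868618663989428]
```

The scene view shows the steel press at about (row 275, col 290), with the wheel rim at (232, 297) and its grip at (206, 298). The grey mould's knob shows through at (238, 267).

The top view shows the wheel at (190, 217), its grip near (202, 230) and the mould knob at (204, 274).

- **Look-alikes for the mould handle:** top-view pixels are orange (115, 245), pink (277, 157) and pink (302, 324). The grey one at (204, 274), on the press, is the one I want.
- **Wheel grip:** the wheel is the only one in view. Other black posts are the pan handle and the look-alike knobs.

The spindle axis is at about (0.526, 0.171), and the press front points along (-0.165, -0.986). I'll move above the grip with the jaws across the press.

```bash
python3 -m creep '[{"offset":[0,0,0.06],"twist":[0,0,0],"claw":0.093},{"offset":[0,0,0.06],"twist":[0,0,0],"claw":0.093},{"offset":[0.0284,-0.046,0],"twist":[0,0,-0.14],"claw":0.093},{"offset":[0.0284,-0.046,0],"twist":[0,0,-0.14],"claw":0.093},{"offset":[0.0284,-0.046,0],"twist":[0,0,-0.14],"claw":0.093},{"offset":[0.0284,-0.046,0],"twist":[0,0,-0.14],"claw":0.093},{"offset":[0.0284,-0.046,0],"twist":[0,0,-0.14],"claw":0.093},{"offset":[0.0284,-0.046,0],"twist":[0,0,-0.14],"claw":0.093},{"offset":[0.0284,-0.046,0],"twist":[0,0,-0.14],"claw":0.093},{"offset":[0.0284,-0.046,0],"twist":[0,0,-0.14],"claw":0.093},{"offset":[0.0284,-0.046,0],"twist":[0,0,-0.14],"claw":0.093},{"offset":[0.0284,-0.046,0],"twist":[0,0,-0.14],"claw":0.093},{"offset":[0,0,0],"twist":[0,0,0],"claw":0.093}]' 25
python3 - <<'E'
from h import *
np.set_printoptions(precision=4,suppress=True)
c=arm.get_calibration('wrist');T=np.array(c['world_to_cam']);print(-T[:3,:3].T@T[:3,3],T[2,:3])
im=arm.grab_frame('wrist');cv2.imwrite('pics/w1.png',im)
for n in ['bridge','wheel_hub','spindle_end','wheel_grip','mould_handle','front_stops']:
    print(n,[(np.round(d['at'],1).tolist(),round(d['p'],2)) for d in arm.place_of('wrist',n)][:3])
print(arm.state()['q'])
E
```

```text
time_s: 2.72
tool_pos: [0.4997, 0.1383, 0.344]
tcp_rot: [[0.203, 0.979, 0.01], [0.979, -0.203, 0.005], [0.007, 0.009, -1.0]]
contact_force: [0.1, -0.4, 0.1]
finger_gap: 0.0928
[0.5115 0.2012 0.5104] [-0.0382 -0.2269 -0.9732]
bridge [([159.8, 293.3], 0.81)]
wheel_hub [([158.3, 293.6], 0.93)]
spindle_end [([162.4, 293.7], 0.97)]
wheel_grip [([207.9, 279.2], 0.73), ([158.7, 290.1], 0.37)]
mould_handle [([333.3, 171.8], 0.87), ([243.3, 293.4], 0.83), ([158.3, 434.4], 0.83)]
front_stops [([257.8, 298.3], 0.71)]
[-0.6517  0.3184  0.4623  1.6083 -0.155   1.2408 -0.3515]
```

View pics/w1.png

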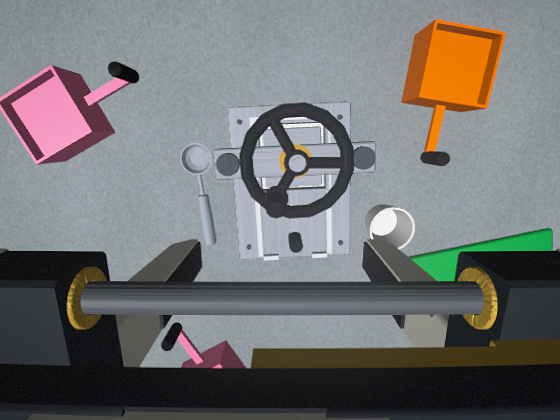

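The wrist view shows the wheel centre at (162, 297), the grip at (205, 277) and the grey mould knob at (242, 295). The pink and orange look-alikes stand well away from the press. Next I'll fuse the three cameras.

```bash
python3 - <<'E'
from h import *
np.set_printoptions(precision=4,suppress=True)
S={'bridge':(239.5,296.2),'front_stops':(244.2,261.7),'sp_end':(224,295),'grip':(205.9,297.8),'handle':(238.4,266.8)}
T={'bridge':(191.5,218.5),'front_stops':(209.3,289.1),'sp_end':(187.2,218.5),'grip':(201.8,230.1),'handle':(203.3,275.2)}
W={'bridge':(159.8,293.3),'front_stops':(257.8,298.3),'sp_end':(162.4,293.7),'grip':(207.9,279.2),'handle':(243.3,293.4)}
Z={'bridge':.147,'front_stops':.022,'sp_end':.189,'grip':.207,'handle':.062}
for k in S: print(k,*tri([ray('scene',S[k]),ray('top',T[k]),ray('wrist',W[k])]),at_z('wrist',W[k],Z[k]),at_z('top',T[k],Z[k]))
im=cv2.imread('pics/w1.png')
g=cv2.cvtColor(im,cv2.COLOR_BGR2GRAY)[95:225,235:360]
m=(g<75).astype(np.uint8); c=max(cv2.findContours(m,cv2.RETR_EXTERNAL,cv2.CHAIN_APPROX_NONE)[0],key=cv2.contourArea)
P=np.array([at_z('wrist',(p[0][1]+95,p[0][0]+235),.175)[:2] for p in c])
# robust circle r=62
from scipy.optimize import least_squares
r=least_squares(lambda v:np.hypot(*(P-v[:2]).T)-v[2],[.526,.171,.062],loss='soft_l1',f_scale=.001);print('rim circle @.175',r.x)
E
```

```text
bridge [0.5229 0.1773 0.1507] [0.0054050962942886, 0.002092355120947908, 0.006906341596275925] [0.5198 0.1832 0.147 ] [0.523  0.1757 0.147 ]
front_stops [0.4986 0.0096 0.0211] [0.0017932805623377666, 0.0038445671939425197, 0.004254967886941143] [0.5021 0.0126 0.022 ] [0.4948 0.0088 0.022 ]
sp_end [0.5246 0.1746 0.192 ] [0.005818495002663376, 0.005191817782497423, 0.010892916339227749] [0.5184 0.1834 0.189 ] [0.5275 0.1705 0.189 ]
grip [0.4951 0.1426 0.2111] [0.0008568171415543582, 0.0008783962446041625, 0.0011859778763601203] [0.4953 0.1429 0.207 ] [0.4946 0.1426 0.207 ]
handle [0.5044 0.0472 0.065 ] [0.005996120277425384, 0.0023135984148711305, 0.008250057923355841] [0.4995 0.0533 0.062 ] [0.5061 0.0454 0.062 ]
rim circle @.175 [0.522  0.1819 0.0608]
```

```bash
cat >> h.py <<'E'
def look(name,ns,f=None):
    c=arm.get_calibration(name); im=arm.grab_frame(name)
    if f: cv2.imwrite(f,im)
    return c,im,{n:arm.place_of(name,n) for n in ns}
E
python3 - <<'E'
from h import *
from scipy.optimize import least_squares
np.set_printoptions(precision=4,suppress=True)
c,im,d=look('wrist',['bridge','spindle_end','wheel_grip','mould_handle','front_stops','wheel_hub'],'pics/w2.png')
T=np.array(c['world_to_cam']);print(-T[:3,:3].T@T[:3,3],arm.state()['tool_pos'],arm.state()['tcp_rot'].tolist(),arm.state()['time_s'])
Z=dict(bridge=.147,front_stops=.022,spindle_end=.189,wheel_grip=.208,mould_handle=.062,wheel_hub=.175)
for n in d:
  for e in d[n][:2]: print(n,e['at'],e['p'],at_z('wrist',e['at'],Z[n],c))
g=cv2.cvtColor(im,cv2.COLOR_BGR2GRAY)[95:225,235:360]
m=(g<75).astype(np.uint8); k=max(cv2.findContours(m,cv2.RETR_EXTERNAL,cv2.CHAIN_APPROX_NONE)[0],key=cv2.contourArea)
for z in (.17,.18):
  P=np.array([at_z('wrist',(p[0][1]+95,p[0][0]+235),z,c)[:2] for p in k])
  print(least_squares(lambda v:np.hypot(*(P-v[:2]).T)-v[2],[.526,.171,.062],loss='soft_l1',f_scale=.001).x)
c,im,_=look('top',[])
g=cv2.cvtColor(im,cv2.COLOR_BGR2GRAY)
cv2.imwrite('pics/z.png',np.hstack([cv2.resize(cv2.imread('pics/top0.png')[150:250,180:310],None,fx=3,fy=3,interpolation=2),cv2.resize(cv2.imread('pics/scene0.png')[175:305,230:350],None,fx=3,fy=3,interpolation=2)[:300]]))
E
```

```text
[0.5086 0.2078 0.51  ] [0.4979 0.1439 0.3435] [[0.19274412618395498, 0.981214442415043, 0.008241348052354169], [0.981205790471898, -0.1928076965366957, 0.00777102957343785], [0.009214041784223232, 0.006588638125582287, -0.9999358435828014]] 3.425
bridge [166.9, 296.0] 0.8 [0.5214 0.1745 0.147 ]
spindle_end [170.1, 303.0] 0.59 [0.5265 0.1737 0.189 ]
wheel_grip [214.7, 279.0] 0.85 [0.4938 0.1363 0.208 ]
mould_handle [340.0, 173.0] 0.95 [ 0.2717 -0.0753  0.062 ]
mould_handle [72.9, 131.9] 0.76 [0.3278 0.3356 0.062 ]
front_stops [260.9, 300.0] 0.6 [0.504  0.0065 0.022 ]
wheel_hub [166.6, 299.1] 0.89 [0.5238 0.1768 0.175 ]
[0.5256 0.1734 0.0618]
[0.5251 0.1744 0.06  ]
```

View pics/z.png

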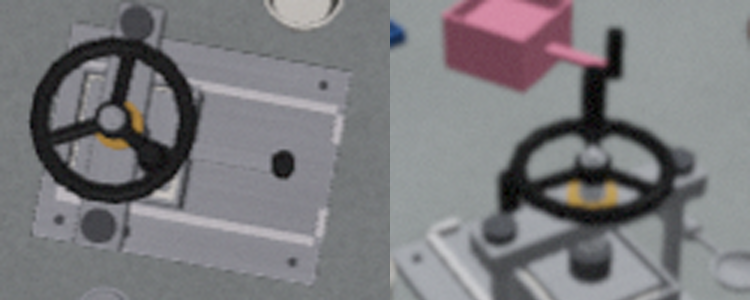

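The crop shows the grip at top (202, 231.5) and scene (206.5, 297.7). The grey knob on the press is the right one, at top (204, 274). The first wrist fit was off because the arm was still settling.

```bash
python3 - <<'E'
from h import *
np.set_printoptions(precision=4,suppress=True)
for n,s,t in [('hub rim',(231.3,297),(190.2,217.5)),('spend',(227.7,297.3),(189.3,217.7)),('grip',(206.5,297.7),(202.2,231.5))]:
    print(n,*tri([ray('scene',s),ray('top',t)]))
c,im,d=look('wrist',['wheel_grip','mould_handle'])
print(arm.state()['tool_pos'])
for n in d:
  for e in d[n][:3]: print(n,e['at'],e['p'],at_z('wrist',e['at'],.207 if n=='wheel_grip' else .062,c))
# rim by colour in both fixed views: dark mask fit vs predicted circle projection
from scipy.optimize import least_squares
from scipy.ndimage import distance_transform_edt as edt
obs=[]
for cam in ['scene','top']:
    g=cv2.cvtColor(cv2.imread(f'pics/{cam}0.png'),cv2.COLOR_BGR2GRAY); obs.append((arm.get_calibration(cam),cam,cv2.GaussianBlur(g,(3,3),0).astype(float)))
a=np.linspace(0,2*np.pi,120,endpoint=False)
from scipy.ndimage import map_coordinates
def cost(v):
    s=[]
    for k,cam,g in obs:
        p=np.array([proj(cam,np.array([v[0]+.0565*np.cos(t),v[1]+.0565*np.sin(t),v[2]]),k) for t in a])
        s.append(map_coordinates(g,p.T,order=1))
    return float(np.mean(np.minimum(np.concatenate(s),110)))
from scipy.optimize import differential_evolution as DE
r=DE(cost,[(.51,.54),(.155,.185),(.16,.19)],seed=1,maxiter=25,popsize=8);print(r.x,r.fun)
E
```

```text
hub rim [0.5236 0.1738 0.1732] [0.0011059224693707242, 0.001105922469370659]
spend [0.5237 0.173  0.1825] [7.600237286621629e-06, 7.6002372865785265e-06]
grip [0.4937 0.1396 0.2079] [0.00011114453937607697, 0.00011114453937608091]
[0.4979 0.1436 0.3435]
wheel_grip [214.6, 276.9] 0.96 [0.4922 0.1349 0.207 ]
mould_handle [75.6, 127.7] 0.94 [0.3225 0.3323 0.062 ]
mould_handle [337.3, 175.1] 0.93 [ 0.2765 -0.072   0.062 ]
mould_handle [163.3, 436.8] 0.76 [0.7278 0.1307 0.062 ]
[0.5246 0.1746 0.1748] 30.070198901888215
```

```bash
python3 -m creep '[{"offset":[-0.003,-0.002,-0.05],"twist":[0,0,0],"claw":0.07},{"offset":[0,0,-0.05],"twist":[0,0,0],"claw":0.07},{"offset":[0,0,-0.025],"twist":[0,0,0],"claw":0.07},{"offset":[0,0,0],"twist":[0,0,0],"claw":0.07},{"offset":[0,0,0],"twist":[0,0,0],"claw":0.07}]'
python3 - <<'E'
from h import *
np.set_printoptions(precision=4,suppress=True)
c,im,d=look('wrist',['wheel_grip'],'pics/w3.png')
print(arm.state()['tool_pos'],arm.state()['contact_force'])
for e in d['wheel_grip'][:2]: print(e['at'],e['p'],at_z('wrist',e['at'],.206,c))
E
```

```text
time_s: 4.25
tool_pos: [0.4967, 0.1419, 0.2176]
tcp_rot: [[0.193, 0.981, 0.014], [0.981, -0.193, 0.01], [0.012, 0.012, -1.0]]
contact_force: [-0.4, 0.6, -0.3]
finger_gap: 0.0703
[0.4968 0.142  0.2178] [ 0.4372 -0.1947 -1.6663]
[252.9, 278.8] 0.83 [0.4946 0.1386 0.206 ]
[293.3, 302.6] 0.24 [0.504 0.109 0.206]
```

View pics/w3.png

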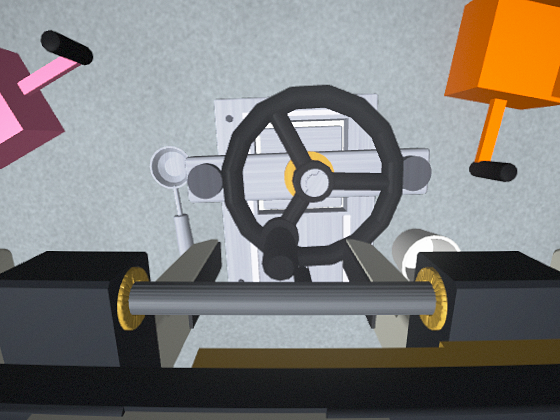

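The wrist view shows the grip from (262, 279) at its top to (238, 277) at its base, between the two open fingers. It's about 2-3 mm off the TCP, so I'll correct, lower and close.

```bash
python3 -m creep '[{"offset":[-0.002,-0.0025,-0.013],"twist":[-0.01,0.014,0],"claw":0.07},{"offset":[0,0,-0.013],"twist":[0,0,0],"claw":0.07},{"offset":[0,0,0],"twist":[0,0,0],"claw":0.04},{"offset":[0,0,0],"twist":[0,0,0],"claw":0.01},{"offset":[0,0,0],"twist":[0,0,0],"claw":0.01},{"offset":[0,0,0],"twist":[0,0,0],"claw":0.01},{"offset":[0,0,0],"twist":[0,0,0],"claw":0.01}]' 25
python3 -c "
from bench import arm
print(arm.state()['contact_force'],arm.state()['tool_pos'])"
```

```text
time_s: 5.22
tool_pos: [0.4959, 0.1397, 0.192]
tcp_rot: [[0.193, 0.981, 0.004], [0.981, -0.193, 0.001], [0.002, 0.004, -1.0]]
contact_force: [1.0, 0.1, -0.6]
finger_gap: 0.0246
[ 0.95877273  0.1194304  -0.59164325] [0.49589346 0.13972127 0.19195645]
```

```bash
python3 -m creep '[{"offset":[0,0,0],"twist":[0,0,0],"claw":0.01},{"offset":[0,0,0],"twist":[0,0,0],"claw":0.01},{"offset":[0,0,0],"twist":[0,0,0],"claw":0.01}]' 25
python3 - <<'E'
import numpy as np
c=np.array([.5245,.1738]);p=np.array([.4955,.1397]);print(np.hypot(*(p-c)),np.degrees(np.arctan2(*(p-c)[::-1])))
E
```

```text
time_s: 5.6
tool_pos: [0.4954, 0.1399, 0.192]
tcp_rot: [[0.192, 0.981, 0.003], [0.981, -0.192, 0.001], [0.002, 0.003, -1.0]]
contact_force: [-0.0, -0.0, 0.4]
finger_gap: 0.0195
0.04476393637740094 -130.37916528244236
```

```bash
python3 -m creep '[{"offset":[0.0097,-0.0062,0.0008],"twist":[0,0,0],"claw":0.01},{"offset":[0.011,-0.0035,0.0008],"twist":[0,0,0],"claw":0.01},{"offset":[0.0115,-0.0005,0.0008],"twist":[0,0,0],"claw":0.01},{"offset":[0.0112,0.0025,0.0008],"twist":[0,0,0],"claw":0.01}]'
cat > ang.py <<'E'
import sys,numpy as np
from bench import arm
c=np.array([.5245,.1738])
s=arm.state();p=s['tool_pos'];d=p[:2]-c;a=np.arctan2(d[1],d[0]);t=np.array([-np.sin(a),np.cos(a)]);f=s['contact_force']
print('t %.2f pos'%s['time_s'],np.round(p,4),'ang %.1f r %.4f'%(np.degrees(a)%360,np.hypot(*d)),'F',np.round(f,1),'Ftan %.1f Frad %.1f'%(f[:2]@t,f[:2]@d/np.hypot(*d)),'gap',round(s['finger_gap'],4))
n,st,dz=int(sys.argv[1]),float(sys.argv[2]),float(sys.argv[3])   # rows, deg per row, m per turn
T=c+.044*np.array([np.cos(a+np.radians(np.sign(st)*0)),np.sin(a)])
b=np.degrees(a);r=np.hypot(*d)
for i in range(n):
    u=np.radians(b+st*i);v=np.radians(b+st*(i+1))
    o=.044*np.array([np.cos(v)-np.cos(u),np.sin(v)-np.sin(u)])+((c+.044*d/r-p[:2]) if i==0 else 0)
    print('[%.4f,%.4f,%.4f]'%(*o,dz*st/360))
E
python3 ang.py 18 18 .02
```

```text
time_s: 6.1
tool_pos: [0.537, 0.1305, 0.1949]
tcp_rot: [[0.193, 0.981, -0.007], [0.981, -0.193, 0.0], [-0.001, -0.007, -1.0]]
contact_force: [-3.6, -0.4, 1.9]
finger_gap: 0.0192
t 6.10 pos [0.537  0.1305 0.1949] ang 286.1 r 0.0451 F [-3.6 -0.4  1.9] Ftan -3.6 Frad -0.7 gap 0.0192
[0.0122,0.0069,0.0010]
[0.0101,0.0094,0.0010]
[0.0067,0.0121,0.0010]
[0.0026,0.0135,0.0010]
[-0.0017,0.0137,0.0010]
[-0.0058,0.0125,0.0010]
[-0.0094,0.0101,0.0010]
[-0.0121,0.0067,0.0010]
[-0.0135,0.0026,0.0010]
[-0.0137,-0.0017,0.0010]
[-0.0125,-0.0058,0.0010]
[-0.0101,-0.0094,0.0010]
[-0.0067,-0.0121,0.0010]
[-0.0026,-0.0135,0.0010]
[0.0017,-0.0137,0.0010]
[0.0058,-0.0125,0.0010]
[0.0094,-0.0101,0.0010]
[0.0121,-0.0067,0.0010]
```

```bash
python3 -m creep '[{"offset":[0.0122,0.0069,0.0008],"twist":[0,0,0],"claw":0.01},{"offset":[0.0101,0.0094,0.0009],"twist":[0,0,0],"claw":0.01},{"offset":[0.0067,0.0121,0.0009],"twist":[0,0,0],"claw":0.01},{"offset":[0.0026,0.0135,0.0009],"twist":[0,0,0],"claw":0.01},{"offset":[-0.0017,0.0137,0.0009],"twist":[0,0,0],"claw":0.01},{"offset":[-0.0058,0.0125,0.0009],"twist":[0,0,0],"claw":0.01},{"offset":[-0.0094,0.0101,0.0009],"twist":[0,0,0],"claw":0.01},{"offset":[-0.0121,0.0067,0.0009],"twist":[0,0,0],"claw":0.01}]'
python3 ang.py 10 18 .02
```

```text
time_s: 7.1
tool_pos: [0.5491, 0.2091, 0.2025]
tcp_rot: [[0.202, 0.979, 0.002], [0.979, -0.202, -0.012], [-0.012, 0.004, -1.0]]
contact_force: [4.5, 0.1, -4.2]
finger_gap: 0.0193
t 7.10 pos [0.5491 0.2091 0.2025] ang 55.2 r 0.0430 F [ 4.5  0.1 -4.2] Ftan -3.6 Frad 2.6 gap 0.0193
[-0.0118,0.0068,0.0010]
[-0.0136,0.0019,0.0010]
[-0.0136,-0.0024,0.0010]
[-0.0121,-0.0065,0.0010]
[-0.0095,-0.0099,0.0010]
[-0.0060,-0.0124,0.0010]
[-0.0019,-0.0136,0.0010]
[0.0024,-0.0136,0.0010]
[0.0065,-0.0121,0.0010]
[0.0099,-0.0095,0.0010]
```

```bash
python3 -m creep '[{"offset":[-0.0118,0.0068,0.0007],"twist":[0,0,0],"claw":0.01},{"offset":[-0.0136,0.0019,0.0009],"twist":[0,0,0],"claw":0.01},{"offset":[-0.0136,-0.0024,0.0009],"twist":[0,0,0],"claw":0.01},{"offset":[-0.0121,-0.0065,0.0009],"twist":[0,0,0],"claw":0.01},{"offset":[-0.0095,-0.0099,0.0009],"twist":[0,0,0],"claw":0.01},{"offset":[-0.006,-0.0124,0.0009],"twist":[0,0,0],"claw":0.01},{"offset":[-0.0019,-0.0136,0.0009],"twist":[0,0,0],"claw":0.01},{"offset":[0.0024,-0.0136,0.0009],"twist":[0,0,0],"claw":0.01}]'
python3 ang.py 4 15 .02
python3 - <<'E'
from h import *
np.set_printoptions(precision=4,suppress=True)
z=[look(c,['wheel_hub','spindle_end'],f'pics/{c}5.png')[2] for c in('scene','top')]
for n in z[0]:
  if z[0][n] and z[1][n]: print(n,*tri([ray('scene',z[0][n][0]['at']),ray('top',z[1][n][0]['at'])]))
E
```

```text
time_s: 8.1
tool_pos: [0.4809, 0.1665, 0.2095]
tcp_rot: [[0.196, 0.981, 0.016], [0.981, -0.196, -0.002], [0.001, 0.016, -1.0]]
contact_force: [2.0, 4.3, -3.2]
finger_gap: 0.0197
t 8.10 pos [0.4809 0.1665 0.2095] ang 189.5 r 0.0442 F [ 2.   4.3 -3.2] Ftan -4.0 Frad -2.7 gap 0.0197
[0.0036,-0.0110,0.0008]
[0.0061,-0.0097,0.0008]
[0.0084,-0.0078,0.0008]
[0.0101,-0.0054,0.0008]
```

```bash
python3 -m creep '[{"offset":[0.0036,-0.0115,0.0005],"twist":[0,0,0],"claw":0.01},{"offset":[0.0061,-0.0097,0.0008],"twist":[0,0,0],"claw":0.01},{"offset":[0.0084,-0.0078,0.0008],"twist":[0,0,0],"claw":0.01},{"offset":[0.0101,-0.0054,0.0008],"twist":[0,0,0],"claw":0.01}]'
python3 ang.py 6 7 .02
```

```text
time_s: 8.9
tool_pos: [0.5074, 0.1321, 0.2128]
tcp_rot: [[0.192, 0.981, 0.008], [0.981, -0.192, -0.002], [-0.0, 0.009, -1.0]]
contact_force: [-2.1, 4.0, 1.6]
finger_gap: 0.0193
t 8.90 pos [0.5074 0.1321 0.2128] ang 247.7 r 0.0451 F [-2.1  4.   1.6] Ftan -3.5 Frad -2.9 gap 0.0193
[0.0055,-0.0007,0.0004]
[0.0053,-0.0011,0.0004]
[0.0054,-0.0004,0.0004]
[0.0054,0.0002,0.0004]
[0.0053,0.0009,0.0004]
[0.0052,0.0015,0.0004]
```

```bash
python3 -m creep '[{"offset":[0.0055,-0.001,0.0004],"twist":[0,0,0],"claw":0.01},{"offset":[0.0053,-0.0011,0.0004],"twist":[0,0,0],"claw":0.01},{"offset":[0.0054,-0.0004,0.0004],"twist":[0,0,0],"claw":0.01}]'
python3 ang.py 5 5 .02
```

```text
time_s: 9.28
tool_pos: [0.524, 0.1286, 0.214]
tcp_rot: [[0.194, 0.981, 0.005], [0.981, -0.194, -0.002], [-0.001, 0.005, -1.0]]
contact_force: [-3.4, 2.5, 2.5]
finger_gap: 0.0192
t 9.28 pos [0.524  0.1286 0.214 ] ang 269.4 r 0.0452 F [-3.4  2.5  2.5] Ftan -3.4 Frad -2.5 gap 0.0192
[0.0038,0.0013,0.0003]
[0.0038,0.0005,0.0003]
[0.0038,0.0008,0.0003]
[0.0037,0.0011,0.0003]
[0.0036,0.0014,0.0003]
```

```bash
python3 -m creep '[{"offset":[0.003,0.0007,0.0003],"twist":[0,0,0],"claw":0.01},{"offset":[0.003,0.0003,0.0002],"twist":[0,0,0],"claw":0.01}]'
python3 ang.py 2 4 .02
```

```text
time_s: 9.52
tool_pos: [0.5299, 0.1289, 0.2144]
tcp_rot: [[0.194, 0.981, 0.004], [0.981, -0.194, -0.004], [-0.003, 0.004, -1.0]]
contact_force: [-4.1, 2.1, 3.6]
finger_gap: 0.0193
t 9.53 pos [0.5299 0.1289 0.2144] ang 276.9 r 0.0452 F [-4.1  2.1  3.6] Ftan -3.8 Frad -2.6 gap 0.0193
[0.0029,0.0017,0.0002]
[0.0030,0.0007,0.0002]
```

```bash
python3 - <<'E'
from h import *
from scipy.ndimage import map_coordinates
from scipy.optimize import minimize_scalar
a=np.linspace(0,2*np.pi,180,endpoint=False)
def fit(fs):
    g=cv2.GaussianBlur(cv2.cvtColor(cv2.imread(fs),cv2.COLOR_BGR2GRAY),(3,3),0).astype(float);k=arm.get_calibration('scene')
    zs=np.arange(.165,.21,.0005);out=[]
    for z in zs:
        p=np.array([proj('scene',np.array([.5245+.0565*np.cos(t),.1738+.0565*np.sin(t),z]),k) for t in a])
        out.append(np.mean(np.minimum(map_coordinates(g,p.T,order=1),110)))
    i=np.argsort(out)[:5];print(fs,zs[i],np.round(np.array(out)[i],1))
fit('pics/scene0.png')
cv2.imwrite('pics/scene6.png',arm.grab_frame('scene'));fit('pics/scene5.png');fit('pics/scene6.png')
E
```

```text
pics/scene0.png [0.1745 0.174  0.175  0.1735 0.1755] [29.4 29.5 29.6 29.8 30.2]
pics/scene5.png [0.1925 0.193  0.192  0.1935 0.1915] [35.9 36.1 36.1 36.5 36.6]
pics/scene6.png [0.1975 0.197  0.198  0.1985 0.1965] [34.  34.1 34.2 34.7 34.8]
```

```bash
python3 -m creep '[{"offset":[0.003,0.001,0.0001],"twist":[0,0,0],"claw":0.01},{"offset":[0.003,0.0008,0.0002],"twist":[0,0,0],"claw":0.01},{"offset":[0.0029,0.001,0.0002],"twist":[0,0,0],"claw":0.01}]'
python3 ang.py 3 4 .02
```

```text
time_s: 9.95
tool_pos: [0.5391, 0.1311, 0.2151]
tcp_rot: [[0.194, 0.981, 0.003], [0.981, -0.194, -0.005], [-0.004, 0.004, -1.0]]
contact_force: [-3.8, 0.5, 3.4]
finger_gap: 0.0195
t 9.95 pos [0.5391 0.1311 0.2151] ang 288.9 r 0.0452 F [-3.8  0.5  3.4] Ftan -3.4 Frad -1.8 gap 0.0195
[0.0025,0.0022,0.0002]
[0.0028,0.0013,0.0002]
[0.0027,0.0015,0.0002]
```

```bash
python3 -m creep '[{"offset":[0.0027,0.0013,0.0001],"twist":[0,0,0],"claw":0.01},{"offset":[0.0027,0.0014,0.0002],"twist":[0,0,0],"claw":0.01}]'
python3 ang.py 3 4 .02
```

```text
time_s: 10.2
tool_pos: [0.5446, 0.1334, 0.2155]
tcp_rot: [[0.194, 0.981, 0.002], [0.981, -0.194, -0.006], [-0.005, 0.003, -1.0]]
contact_force: [-5.6, 1.1, 4.4]
finger_gap: 0.0195
t 10.20 pos [0.5446 0.1334 0.2155] ang 296.5 r 0.0451 F [-5.6  1.1  4.4] Ftan -4.5 Frad -3.5 gap 0.0195
[0.0022,0.0025,0.0002]
[0.0026,0.0016,0.0002]
[0.0025,0.0018,0.0002]
```

```bash
python3 -m creep '[{"offset":[0.0025,0.0018,0.0001],"twist":[0,0,0],"claw":0.01},{"offset":[0.0024,0.0018,0.0001],"twist":[0,0,0],"claw":0.01}]'
python3 ang.py 3 4 .02
```

```text
time_s: 10.45
tool_pos: [0.5466, 0.1344, 0.2153]
tcp_rot: [[0.196, 0.981, -0.006], [0.981, -0.196, -0.01], [-0.011, -0.004, -1.0]]
contact_force: [-9.6, -1.0, 7.8]
finger_gap: 0.0197
t 10.45 pos [0.5466 0.1344 0.2153] ang 299.2 r 0.0452 F [-9.6 -1.   7.8] Ftan -8.9 Frad -3.8 gap 0.0197
[0.0021,0.0026,0.0002]
[0.0025,0.0018,0.0002]
[0.0024,0.0019,0.0002]
```

Resistance jumps to 9 N with almost no advance, which looks like the stop. One small confirming push.

```bash
python3 -m creep '[{"offset":[0.0012,0.0007,0],"twist":[0,0,0],"claw":0.01}]'
python3 ang.py 1 4 .02; python3 - <<'E'
from h import *
cv2.imwrite('pics/scene7.png',arm.grab_frame('scene'))
im=arm.grab_frame('wrist');print(arm.state()['contact_force'])
cv2.imwrite('pics/c7.png',np.hstack([cv2.resize(cv2.imread('pics/scene7.png')[150:310,220:370],(375,400)),cv2.resize(im[80:360,130:430],(425,400))]))
E
```

```text
time_s: 10.58
tool_pos: [0.5461, 0.1341, 0.2153]
tcp_rot: [[0.196, 0.98, -0.011], [0.98, -0.197, -0.011], [-0.013, -0.008, -1.0]]
contact_force: [-7.7, 0.0, 6.6]
finger_gap: 0.0195
t 10.57 pos [0.5461 0.1341 0.2153] ang 298.5 r 0.0452 F [-7.7  0.   6.6] Ftan -6.8 Frad -3.7 gap 0.0195
[0.0021,0.0026,0.0002]
[-7.5433506   0.55242166  5.85004495]
```

View pics/c7.png

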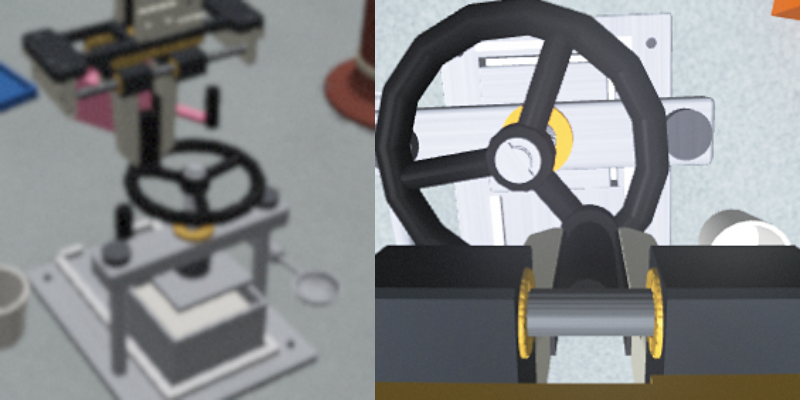

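The picture shows the plate clear above the mould's rim and the fingers round the grip, touching nothing else. One more gentle push, relieving the vertical load, to tell stop from friction.

```bash
python3 -m creep '[{"offset":[0.0022,0.0014,0.0006],"twist":[0,0,0],"claw":0.01},{"offset":[0.0014,0.0009,0.0003],"twist":[0,0,0],"claw":0.01}]'
python3 ang.py 1 4 .02
```

```text
time_s: 10.92
tool_pos: [0.546, 0.1341, 0.2154]
tcp_rot: [[0.198, 0.98, -0.02], [0.98, -0.198, -0.014], [-0.018, -0.017, -1.0]]
contact_force: [-8.6, -0.0, 5.4]
finger_gap: 0.0195
t 10.93 pos [0.546  0.1341 0.2154] ang 298.5 r 0.0452 F [-8.6 -0.   5.4] Ftan -7.6 Frad -4.1 gap 0.0195
[0.0021,0.0026,0.0002]
```

No progress at a steady 7-9 N, so this is the stop. Now I'll ease back about 90° clockwise, straightening the small tool tilt.

```bash
python3 ang.py 7 -15 .02 | tail -7
```

```text
[-0.0113,-0.0031,-0.0008]
[-0.0114,-0.0012,-0.0008]
[-0.0113,0.0018,-0.0008]
[-0.0105,0.0047,-0.0008]
[-0.0089,0.0072,-0.0008]
[-0.0068,0.0093,-0.0008]
[-0.0041,0.0107,-0.0008]
```

```bash
python3 -m creep '[{"offset":[-0.0105,-0.0044,-0.0003],"twist":[0.005,-0.007,0],"claw":0.01},{"offset":[-0.0114,-0.0014,-0.0007],"twist":[0.005,-0.007,0],"claw":0.01},{"offset":[-0.0113,0.0018,-0.0008],"twist":[0.004,-0.006,0],"claw":0.01},{"offset":[-0.0105,0.0047,-0.0008],"twist":[0,0,0],"claw":0.01},{"offset":[-0.0089,0.0072,-0.0008],"twist":[0,0,0],"claw":0.01},{"offset":[-0.0068,0.0093,-0.0008],"twist":[0,0,0],"claw":0.01}]'
python3 ang.py 2 -12 .02
```

```text
time_s: 11.68
tool_pos: [0.491, 0.1445, 0.2116]
tcp_rot: [[0.205, 0.979, 0.016], [0.979, -0.205, -0.011], [-0.007, 0.018, -1.0]]
contact_force: [-1.1, -4.9, 1.8]
finger_gap: 0.0192
t 11.68 pos [0.491  0.1445 0.2116] ang 221.2 r 0.0444 F [-1.1 -4.9  1.8] Ftan 3.0 Frad 4.0 gap 0.0192
[-0.0050,0.0078,-0.0007]
[-0.0036,0.0085,-0.0007]
```

```bash
python3 -m creep '[{"offset":[-0.0043,0.0078,-0.0007],"twist":[0,0,0],"claw":0.01},{"offset":[-0.0005,0.001,0],"twist":[0,0,0],"claw":0.01},{"offset":[0,0,0],"twist":[0,0,0],"claw":0.01}]'
python3 ang.py 1 1 .02
```

```text
time_s: 12.05
tool_pos: [0.4841, 0.1556, 0.2106]
tcp_rot: [[0.202, 0.979, 0.014], [0.979, -0.202, -0.01], [-0.007, 0.015, -1.0]]
contact_force: [-0.9, -3.9, 0.1]
finger_gap: 0.0196
t 12.05 pos [0.4841 0.1556 0.2106] ang 204.2 r 0.0443 F [-0.9 -3.9  0.1] Ftan 3.2 Frad 2.4 gap 0.0196
[0.0006,-0.0006,0.0001]
```

```bash
python3 -m creep '[{"offset":[0,0,0],"twist":[0,0,0],"claw":0.07},{"offset":[0,0,0],"twist":[0,0,0],"claw":0.07},{"offset":[0,0,0],"twist":[0,0,0],"claw":0.07},{"offset":[0,0,0.03],"twist":[0,0,0],"claw":0.07},{"offset":[0,0,0.05],"twist":[0,0,0],"claw":0.07},{"offset":[0.003,-0.045,0.03],"twist":[0.01,0.015,0],"claw":0.07},{"offset":[0.003,-0.045,0],"twist":[0,0,0],"claw":0.07},{"offset":[0,0,0],"twist":[0,0,0],"claw":0.07},{"offset":[0,0,0],"twist":[0,0,0],"claw":0.07}]'
python3 - <<'E'
from h import *
np.set_printoptions(precision=4,suppress=True)
im={}
z={}
for c in('scene','top'):
    k,im[c],z[c]=look(c,['mould_handle','front_stops','wheel_grip','spindle_end','bridge'])
    for n in z[c]: print(c,n,[(e['at'],round(e['p'],2)) for e in z[c][n][:4]])
k,w,d=look('wrist',['mould_handle'])
print(arm.state()['tool_pos'],arm.state()['tcp_rot'].tolist())
for e in d['mould_handle']: print(e['at'],e['p'],at_z('wrist',e['at'],.062,k))
cv2.imwrite('pics/c8.png',np.hstack([cv2.resize(im['scene'][150:310,220:370],(375,400)),cv2.resize(w,(425,400))]))
from scipy.ndimage import map_coordinates
a=np.linspace(0,2*np.pi,180,endpoint=False);g=cv2.GaussianBlur(cv2.cvtColor(im['scene'],cv2.COLOR_BGR2GRAY),(3,3),0).astype(float);k=arm.get_calibration('scene')
zs=np.arange(.18,.21,.0005);o=[np.mean(np.minimum(map_coordinates(g,np.array([proj('scene',np.array([.5245+.0565*np.cos(t),.1738+.0565*np.sin(t),zz]),k) for t in a]).T,order=1),110)) for zz in zs]
print('rim z',zs[np.argsort(o)[:3]])
E
```

```text
time_s: 13.18
tool_pos: [0.4916, 0.0691, 0.3244]
tcp_rot: [[0.196, 0.981, 0.003], [0.981, -0.196, 0.007], [0.007, 0.002, -1.0]]
contact_force: [0.8, 0.3, 0.2]
finger_gap: 0.0701
scene mould_handle [([304.6, 212.0], 0.92), ([269.3, 405.9], 0.9), ([197.7, 303.5], 0.83), ([237.9, 269.2], 0.79)]
scene front_stops [([246.6, 262.3], 0.96), ([237.4, 268.1], 0.59)]
scene wheel_grip [([201.1, 305.9], 0.75)]
scene spindle_end [([216.9, 295.1], 0.89)]
scene bridge []
top mould_handle [([113.8, 241.9], 0.84), ([306.1, 324.6], 0.81), ([278.4, 155.7], 0.78)]
top front_stops []
top wheel_grip []
top spindle_end [([187.2, 216.9], 0.98)]
top bridge [([191.3, 216.4], 0.79)]
[0.4915 0.0681 0.3245] [[0.1964905318396352, 0.9805001326094314, 0.003310717484927572], [0.9804883058081258, -0.19650604664153742, 0.005296773246541265], [0.00584406287514592, 0.002205353985559019, -0.9999804914811637]]
[8.1, 109.5] 0.93 [0.3239 0.3338 0.062 ]
[105.2, 444.5] 0.76 [0.7276 0.1325 0.062 ]
[201.8, 294.3] 0.59 [0.5053 0.0426 0.062 ]
rim z [0.194  0.1935 0.1945]
```

View pics/c8.png

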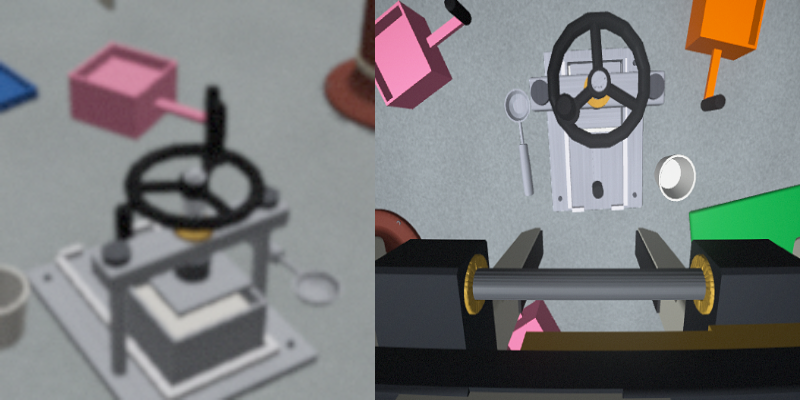

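The scene crop shows the wheel eased back with the grip at the back left, and the plate clear of the mould. In the wrist half, the knob stands at (≈200, 294) between the runners, with the cup and spoon untouched. The wrist camera sits about 64 mm toward the wheel, so I'll lean the tool 14° forward before lowering.

```bash
python3 -m creep '[{"offset":[0.008,-0.01,-0.03],"twist":[0.124,-0.018,0.026],"claw":0.07},{"offset":[0.007,-0.009,-0.04],"twist":[0.124,-0.018,0.026],"claw":0.07},{"offset":[0,0,-0.045],"twist":[0,0,0],"claw":0.07},{"offset":[0,0,-0.035],"twist":[0,0,0],"claw":0.07},{"offset":[0,0,0],"twist":[0,0,0],"claw":0.07},{"offset":[0,0,0],"twist":[0,0,0],"claw":0.07}]'
python3 - <<'E'
from h import *
np.set_printoptions(precision=4,suppress=True)
k,w,d=look('wrist',['mould_handle'],'pics/w9.png')
print(arm.state()['tool_pos'],arm.state()['q'])
for e in d['mould_handle']: print(e['at'],e['p'],at_z('wrist',e['at'],.062,k))
E
```

```text
time_s: 14.62
tool_pos: [0.5102, 0.0492, 0.1731]
tcp_rot: [[0.136, 0.99, 0.043], [0.955, -0.142, 0.259], [0.262, 0.006, -0.965]]
contact_force: [-0.5, 0.3, 1.1]
finger_gap: 0.07
[0.5102 0.0494 0.1734] [-0.2266  0.4717  0.3603  1.9361 -0.5919  0.8335  0.3746]
[127.8, 491.4] 0.9 [0.7266 0.1274 0.062 ]
[244.2, 276.2] 0.56 [0.5054 0.0469 0.062 ]
```

View pics/w9.png

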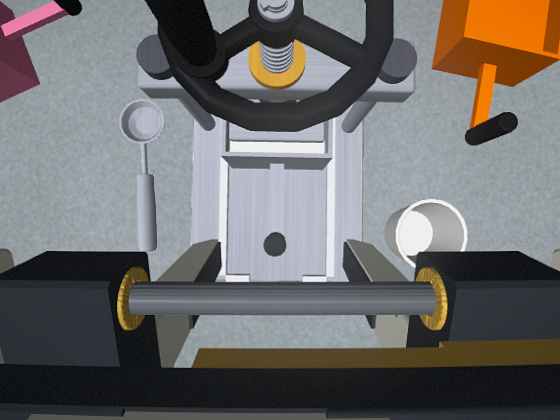

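The wrist view shows the knob top at (244, 275), centred between the fingers, with the rim's near edge well behind it at row 130. I'll lower now.

```bash
python3 -m creep '[{"offset":[-0.004,0.001,-0.04],"twist":[0,0,0],"claw":0.07},{"offset":[0,0,-0.04],"twist":[0,0,0],"claw":0.07},{"offset":[0,0,-0.03],"twist":[0,0,0],"claw":0.07},{"offset":[0,0,-0.012],"twist":[0,0,0],"claw":0.07},{"offset":[0,0,0],"twist":[0,0,0],"claw":0.07}]' 20
python3 ang.py 0 1 0
```

```text
time_s: 15.35
tool_pos: [0.5138, 0.0522, 0.0563]
tcp_rot: [[0.126, 0.99, 0.062], [0.956, -0.138, 0.26], [0.266, 0.027, -0.964]]
contact_force: [-0.2, -0.7, -0.3]
finger_gap: 0.0698
t 15.35 pos [0.5138 0.0522 0.0563] ang 265.0 r 0.1221 F [-0.2 -0.7 -0.3] Ftan -0.1 Frad 0.7 gap 0.0698
```

```bash
python3 -m creep '[{"offset":[-0.007,-0.002,-0.008],"twist":[0,0.026,0],"claw":0.07},{"offset":[0,0,0],"twist":[0,0,0],"claw":0.04},{"offset":[0,0,0],"twist":[0,0,0],"claw":0.01},{"offset":[0,0,0],"twist":[0,0,0],"claw":0.01},{"offset":[0,0,0],"twist":[0,0,0],"claw":0.01},{"offset":[0,0,0],"twist":[0,0,0],"claw":0.01},{"offset":[0,0,0],"twist":[0,0,0],"claw":0.01}]' 20
python3 ang.py 0 1 0
```

```text
time_s: 16.23
tool_pos: [0.5082, 0.0502, 0.0512]
tcp_rot: [[0.131, 0.991, 0.041], [0.956, -0.137, 0.26], [0.263, 0.005, -0.965]]
contact_force: [-0.5, -0.4, 0.7]
finger_gap: 0.0198
t 16.23 pos [0.5082 0.0502 0.0512] ang 262.5 r 0.1247 F [-0.5 -0.4  0.7] Ftan -0.4 Frad 0.4 gap 0.0198
```

```bash
python3 -m creep '[{"offset":[-0.0008,-0.006,0],"twist":[0,0,0],"claw":0.01},{"offset":[-0.0017,-0.012,0],"twist":[0,0,0],"claw":0.01},{"offset":[-0.0017,-0.012,0],"twist":[0,0,0],"claw":0.01},{"offset":[-0.0017,-0.012,0],"twist":[0,0,0],"claw":0.01}]'
python3 ang.py 0 1 0
```

```text
time_s: 16.73
tool_pos: [0.5017, 0.009, 0.0511]
tcp_rot: [[0.128, 0.991, 0.039], [0.955, -0.134, 0.264], [0.267, 0.003, -0.964]]
contact_force: [-0.7, 2.6, -0.8]
finger_gap: 0.0196
t 16.73 pos [0.5017 0.009  0.0511] ang 262.1 r 0.1664 F [-0.7  2.6 -0.8] Ftan -1.0 Frad -2.5 gap 0.0196
```

41.7 mm so far, sliding with only 2.6 N and no lift.

```bash
python3 -m creep '[{"offset":[-0.0017,-0.012,0],"twist":[0,0,0],"claw":0.01},{"offset":[-0.0017,-0.012,0],"twist":[0,0,0],"claw":0.01},{"offset":[-0.0017,-0.012,0],"twist":[0,0,0],"claw":0.01},{"offset":[-0.0014,-0.01,0],"twist":[0,0,0],"claw":0.01},{"offset":[-0.0011,-0.008,0],"twist":[0,0,0],"claw":0.01},{"offset":[-0.0008,-0.006,0],"twist":[0,0,0],"claw":0.01}]'
python3 ang.py 0 1 0
```

```text
time_s: 17.48
tool_pos: [0.4922, -0.0563, 0.0511]
tcp_rot: [[0.13, 0.991, 0.039], [0.955, -0.136, 0.264], [0.267, 0.002, -0.964]]
contact_force: [0.1, 2.7, -0.4]
finger_gap: 0.0203
t 17.48 pos [ 0.4922 -0.0563  0.0511] ang 262.0 r 0.2324 F [ 0.1  2.7 -0.4] Ftan -0.3 Frad -2.6 gap 0.0203
```

```bash
python3 -m creep '[{"offset":[-0.0005,-0.004,0],"twist":[0,0,0],"claw":0.01},{"offset":[-0.0005,-0.004,0],"twist":[0,0,0],"claw":0.01},{"offset":[-0.0004,-0.003,0],"twist":[0,0,0],"claw":0.01}]'
python3 ang.py 0 1 0
```

```text
time_s: 17.85
tool_pos: [0.4897, -0.0642, 0.0508]
tcp_rot: [[0.129, 0.991, 0.035], [0.953, -0.133, 0.27], [0.273, -0.001, -0.962]]
contact_force: [0.1, 7.5, -4.7]
finger_gap: 0.0197
t 17.85 pos [ 0.4897 -0.0642  0.0508] ang 261.7 r 0.2405 F [ 0.1  7.5 -4.7] Ftan -1.0 Frad -7.4 gap 0.0197
```

Travel is 116 mm and the force rises to 7.5 N, so the mould is on the front stops. Releasing and rising clear.

```bash
python3 -m creep '[{"offset":[0,0.0002,0],"twist":[0,0,0],"claw":0.01},{"offset":[0,0,0],"twist":[0,0,0],"claw":0.07},{"offset":[0,0,0],"twist":[0,0,0],"claw":0.07},{"offset":[0,0,0],"twist":[0,0,0],"claw":0.07},{"offset":[0,0,0.03],"twist":[0,0,0],"claw":0.07},{"offset":[0,-0.005,0.05],"twist":[0,0,0],"claw":0.07},{"offset":[0,-0.01,0.05],"twist":[0,0,0],"claw":0.07},{"offset":[-0.02,-0.04,0.03],"twist":[0,0,0],"claw":0.07},{"offset":[0,-0.04,0],"twist":[0,0,0],"claw":0.07},{"offset":[0,0,0],"twist":[0,0,0],"claw":0.07},{"offset":[0,0,0],"twist":[0,0,0],"claw":0.07}]'
python3 - <<'E'
from h import *
np.set_printoptions(precision=4,suppress=True)
z={};im={}
for c in('scene','top'):
    k,im[c],z[c]=look(c,['mould_handle','mould','cup','spoon','wheel_grip','spindle_end'],f'pics/{c}e.png')
    for n in z[c]: print(c,n,[(e['at'],round(e['p'],2)) for e in z[c][n][:4]])
print(arm.state()['contact_force'],arm.state()['time_s'])
cv2.imwrite('pics/ce.png',np.hstack([cv2.resize(im['scene'][160:310,190:360],(400,353)),cv2.resize(im['top'][130:270,180:340],(400,353))]))
from scipy.ndimage import map_coordinates
a=np.linspace(0,2*np.pi,180,endpoint=False);g=cv2.GaussianBlur(cv2.cvtColor(im['scene'],cv2.COLOR_BGR2GRAY),(3,3),0).astype(float);k=arm.get_calibration('scene')
zs=np.arange(.18,.21,.0005);o=[np.mean(np.minimum(map_coordinates(g,np.array([proj('scene',np.array([.5245+.0565*np.cos(t),.1738+.0565*np.sin(t),zz]),k) for t in a]).T,order=1),110)) for zz in zs]
print('rim z',zs[np.argsort(o)[:3]])
E
```

```text
time_s: 19.23
tool_pos: [0.469, -0.1668, 0.2167]
tcp_rot: [[0.13, 0.991, 0.039], [0.956, -0.136, 0.26], [0.263, 0.004, -0.965]]
contact_force: [0.4, 0.6, 0.2]
finger_gap: 0.0701
scene mould_handle [([216.3, 249.1], 0.85), ([273.4, 405.4], 0.83), ([306.0, 212.9], 0.72), ([194.6, 305.6], 0.62)]
scene mould [([365.9, 225.7], 0.91), ([280.1, 218.8], 0.75), ([259.6, 270.1], 0.71)]
scene cup [([280.3, 219.1], 0.64), ([201.0, 302.6], 0.33), ([250.9, 330.0], 0.32), ([258.6, 268.2], 0.19)]
scene spoon [([252.7, 329.6], 0.88), ([216.8, 245.2], 0.57)]
scene wheel_grip [([201.8, 305.0], 0.74), ([279.1, 220.6], 0.25)]
scene spindle_end [([218.6, 294.8], 0.88)]
top mould_handle [([277.7, 156.0], 0.94), ([111.3, 240.1], 0.94), ([210.8, 319.9], 0.92), ([301.9, 324.7], 0.65)]
top mould [([323.5, 173.3], 0.84), ([203.9, 270.4], 0.76), ([103.9, 198.3], 0.72), ([280.0, 368.0], 0.7)]
top cup []
top spoon [([256.7, 237.8], 0.78)]
top wheel_grip [([204.7, 223.5], 0.61)]
top spindle_end [([187.8, 215.2], 0.96)]
[ 0.2398  0.5651 -0.7355] 19.925
rim z [0.194  0.1935 0.1945]
```

View pics/ce.png

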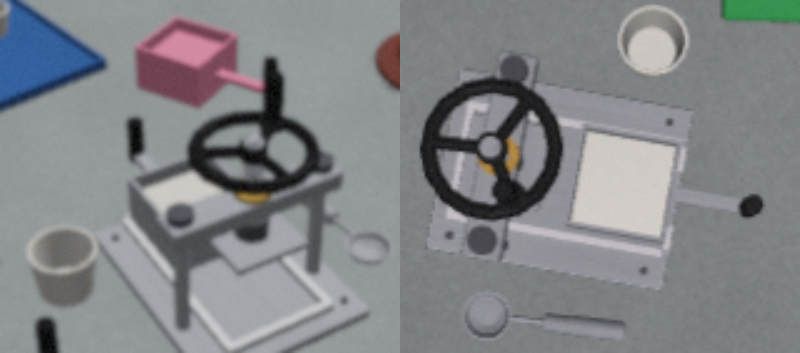

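The final view shows the mould square against the front stops, the knob out in front at top (211, 320), and the cup and spoon where they were. The gripper is clear. Handing in.

```bash
python3 -c "
from bench import arm
print(arm.sign_off())"
```

```text
the job is handed in; nothing more can be done
None
```

I wound the press open to its top stop, eased it back, slid the mould fully forward and handed the job in at about 20 s of the 72 s. No verdict is reported.

- **Winding open:** I turned the wheel about 1.2 turns. Two more small pushes at the stop, held at about 7–9 N, moved the grip no further. The highest force I read round the grip was 9 N, well under the 16 N limit.
- **Easing back:** I eased the wheel back about 90°. A fit to the wheel rim in the scene camera puts the hub at 0.194 m. That is about 4.5–5 mm below the stop.
- **Sliding the mould:** I drew it out 116 mm with about 2.6 N of drag, until the force rose to 7.5 N at the front stops. Then I let go.
- **Last pictures:** the mould stands straight at the front, the cup and spoon are where they were, and the gripper is well clear with a contact force near zero.

**Checks that disagreed or failed:**
- **Hub height:** at the stop it came to about 0.1984 m (measured start height plus the turns made), against the 0.2003 m the task implies. That is within the 2 mm camera calibration. I judged the stop by force.
- **First wrist picture:** it was about 10 mm off because the arm was still settling, so I measured again.
- **Cup in the last top picture:** the detector missed it. I could see it in the picture, and the scene camera found it within about 2 pixels of its starting place.

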